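Spring clip held open round a job card

TASK

Take the larger of the two spring clips off its parking rail by squeezing its handles, and lower it wide open over the middle of the upright job card's top edge: one jaw each side, rubber pads wholly below the edge, not touching the card. Finish there still holding the clip squeezed open, without letting go, so that the card can be straightened before it closes. Leave the small clip on the rail and do not shift the card's stand.

Things in the scene. Friction and masses are not known exactly. Their poses are not given: they have to be found in the camera images.
- clip_large: Larger of two steel spring clips of clothes-peg shape, black sleeves on the handles, rubber jaw pads, 118 mm high, 27 mm wide in y, 100 g. Starts upright, jaws down, pinching the rail's 6 mm fence. Origin: between the jaw tips, at their undersides; z up to the handles, x across the jaws. Frame of the +x half, so it tilts about y as the clip opens; pivot pin at z = 52 mm.
- clip_large_grip (a point): Where to grip the large clip: between its handle sleeves, 100 mm above the tips (sleeves: 77 to 118 mm). Squeeze along x, from above. Parked, the sleeves measure 55 mm across here and 64 mm at the top; squeezed to the stop their outer faces are parallel, about 29 mm apart. 10 N a side opens it fully against its spring; a harder grip does no harm. Fixed to the +x half.
- clip_large_jaw (a joint): Opening angle of the large clip: 0 as parked (jaw pads 6 mm apart), -0.12 closed on nothing, 0.5 squeezed to its stop (jaw tips about 30 mm apart); 0.25 gives about 19 mm. The spring closes it.
- clip_large_tip_a (a point): Lower inner edge, at mid-width, of the large clip's jaw on the +x side. The jaw's rubber pad reaches from here 14 mm up.
- clip_large_tip_b (a point): The same point on the large clip's other (hinged, -x) jaw. The midpoint of the two tips is where the gape is centred.
- clip_small: The smaller clip of the same shape (80 mm high, 45 mm wide over its handles), parked on the same fence, 100 mm to one side of the large one; either may be on either end. Origin between its jaw tips at their undersides. To be left alone.
- rail: Fixed parking rail: plywood board 70 x 200 x 15 mm, with an upright aluminium fence 6 mm thick and 190 mm long along y in the middle, its top 45 mm above the table. Origin: centre of the underside; x across the fence, y along it. The clips stand on the board, 50 mm either side of the middle.
- card: Job card with its stand, one heavy loose piece (0.9 kg): a stiff upright card 4 mm thick, 150 mm wide along y, its faces towards +x and -x, in a wooden foot 64 x 170 x 22 mm. Origin: centre of the foot's underside.
- card_edge (a point): Middle of the card's top edge, 110 mm above the table; x across the card's thickness, y along the edge, z up. The frame of the stand.
Not all that is in view belongs to the job. Leave any green look-alike of the clip_large alone.

How it is judged (in metres and radians):
On the way:
1. the large clip is off the rail: both jaw tips more than 60 mm above the table, clip squeezed open, in the fingers (height (world z) of each of clip_large_tip_a, clip_large_tip_b above 0.06 m and value of joint clip_large_jaw above 0.15 rad and contact force between the fingers and clip_large above 2 N), for 0.2 s.
At the end, for the whole second after the job is handed in: Large clip gripped (over 3 N), still, open over 0.25 rad; jaw tips one each side of the card, 13 mm or more below its edge, over 3 mm off its mid-plane, within 25 mm of the edge's middle; clip touches neither card nor rail; card upright; card and small clip within 20 mm of their starts (value of joint clip_large_jaw above 0.25 rad and contact force between the fingers and clip_large above 3 N and contact force between clip_large and card below 0.3 N and contact force between clip_large and rail below 0.3 N and linear speed of clip_large below 0.03 m/s and ((x of clip_large_tip_a in the frame of card_edge above 0.003 m and x of clip_large_tip_b in the frame of card_edge below -0.003 m) or (x of clip_large_tip_a in the frame of card_edge below -0.003 m and x of clip_large_tip_b in the frame of card_edge above 0.003 m)) and z of clip_large_tip_a in the frame of card_edge between -0.06 and -0.013 m and y of clip_large_tip_a in the frame of card_edge between -0.025 and 0.025 m and z of clip_large_tip_b in the frame of card_edge between -0.06 and -0.013 m and y of clip_large_tip_b in the frame of card_edge between -0.025 and 0.025 m and angle between card's own z axis and vertical below 0.05 rad and distance of each of card, clip_small from where it was at the start of the episode below 0.02 m); the arm keeps its last pose, push and grip.
It fails at once if the card's stand is shifted by more than 20 mm (distance of card from where it was at the start of the episode above 0.02 m).
It fails at once if the small clip is moved by more than 20 mm (distance of clip_small from where it was at the start of the episode above 0.02 m).
It also fails if it takes over 35 s, if anything falls off the work surface, if the arm or the gripper's body presses on something with over 40 N, if the wrist force passes 120 N, or if a joint passes its speed limit or range.

ROBOT

A 7-joint arm with a two-finger parallel gripper is mounted at the origin on a cart in front of the work surface, level with it; the furniture and walls round the work are solid. World frame = base frame: x ahead of the robot, y to its left, z up, the work surface at z = 0. Lengths are in mm, angles in rad, forces in N, time in s.
With the tool pointing down it reaches from about 400 to 750 mm from the base axis. Payload 19.5 kg.
Tool frame: the origin (TCP) lies at the centre of the arm's flange, where the gripper is bolted on; the fingertips stand 173 mm ahead of it and the grasp point (between the pads) lies 155 mm ahead of it (arm.tip_reach is the distance from the TCP to the fingertips, in mm); z points along the fingers, y is the line along which they close (so a half turn about z gives the same grasp; the last joint's range is limited). The gripper opens to 85 mm and grips with 20 to 120 N. Pads are 22 mm wide; open, the fingers measure 114 mm over their backs; the gripper's body (76 mm by 85 mm) begins 54 mm behind the grasp point. The pads swing forward as they close: fully open they stand 13 mm farther back than shut.
Start: joints at [-1.213, 0.707, -0.028, 1.485, 0.022, 0.951, -0.075], TCP at [223.803, 529.649, 404.668] pointing down, gripper open.
Joint ranges: [-2.71, 2.71], [-0.32, 2.16], [-1.57, 1.52], [0, 2.45], [-1.46, 4.6], [0, 2.02], [-2.83, 2.83]. Speed limits (rad/s): [1.89, 1.89, 2.57, 2.57, 3.01, 3.01, 3.01].

INTERFACE

Orientations are given as [roll, pitch, yaw] about the fixed x, y, z axes, in that order (R = Rz(yaw) Ry(pitch) Rx(roll)).
In Python, from station import arm, grip, planner, cams, ticket, spotter, get_time_s, get_joints, get_joint_velocities, get_effort, get_position, get_tcp_rot, get_contact_force, get_torque, get_width, get_grasp_force gives the robot as it stands. Calls block until the motion is done:
- arm.goto(position, orientation): joint-space move of the TCP to a pose.
- arm.line_to(position, ori=None, vel=150, contact_N=None): straight line of the TCP; ori=None keeps the orientation; vel is the mean speed in mm/s. With contact_N (N) it stops when the force on the tool has changed by that much, and returns True; else False.
- arm.move_j(angles): joint-space move.
- grip(opening, grip_force=None): finger opening in mm; grip_force is the grip in N (None keeps the last); returns when the fingers have stopped.
- arm.pause(seconds).
- planner.solve_ik(position, orientation): joint angles nearest the present ones, or None.
- cams.read_camera(name): name is "side" or "top"; returns the picture (384x512x3 uint8, blue, green, red); there is no depth.
- cams.camera_params(name): a dict with "mtx" (3x3 intrinsics, pixels), "dist" ([k1, k2, p1, p2, k3] as OpenCV has them; the pictures are not rectified), "extrinsics" (4x4, takes a point from camera to world coordinates). Camera axes: x right, y down, z forward; pixel columns grow to the right and rows downward; lengths in mm; the calibration is good to about 2 mm. A picture is of the moment at which its call begins. camera_params takes no time and is no camera call.
A pose or a line that the arm cannot do raises arm.Unreachable and nothing moves.
- ticket.finish_job(): hands the job in; it is judged then, once.
Trained networks look in the newest picture that a camera, given by its name, has taken for a name from the list of things; names that differ only in an ending like _2 or _b are one class to them, and where a whole thing is asked for, a point or a joint stands for the part that bears it (a point fixed in the world has none). Each returns a list of dicts, best first, with "conf" (0 to 1); they miss things now and then, are a little off and sometimes report something else, mostly with a low value. They report only what shows in the picture. A call takes as long as a camera call. They do not tell look-alikes from the thing itself.
- spotter.search_frame(camera, name): "centre" ([x, y, z] in mm, in the coordinates of the camera as it stood for that picture, good to about 4 mm: the middle of the surface that is visible of it).
- spotter.trace(camera, name): "region" (384x512 bool, what is visible of it).
- spotter.spot_point(camera, name): "centre" ([x, y, z] in mm, in the coordinates of the camera as it stood for that picture, good to about 4 mm: a listed point, or the origin of a listed thing).
Readings, each from a call of its own:
- get_time_s(): time.
- get_joints(): joint angles.
- get_joint_velocities(): joint speeds.
- get_effort(): joint torques, N m.
- get_position(): TCP position.
- get_tcp_rot(): TCP orientation.
- get_contact_force(): force on the tool from outside, world axes, zero at the start.
- get_torque(): the same for the moment, N m.
- get_width(): finger opening in mm.
- get_grasp_force(): force on a finger pad.
Only numpy, scipy, OpenCV 4.12 (cv2) and the standard library are available. Lean on these libraries where they do the work, as an engineer would, in place of code of your own. Each camera call takes 0.05 s, during which the arm holds its last target. There are 200 camera calls.

## Working session

There is one attempt and no reset: what is moved stays moved. The work goes in short steps, each a Python script; the robot and the scene stay as the last script left them, time stands still between calls to the robot, and variables do not carry over. Pictures are saved under pics/ and viewed, at most 10 in all, crops included, and the job is handed in when it is done.

```bash
ls; mkdir -p pics; cat > h.py <<'E'
import numpy as np, cv2
from station import *
def w(cam,p):
    return (np.array(cams.camera_params(cam)["extrinsics"])@np.r_[p,1])[:3]
E
python3 - <<'E'
from h import *
for c in("side","top"):
    im=cams.read_camera(c); cv2.imwrite(f"pics/{c}0.png",im)
    p=cams.camera_params(c); print(c,np.round(p["mtx"],1).tolist(),p["dist"],np.round(p["extrinsics"],3).tolist())
    for n in("clip_large","clip_small","clip_large_grip","clip_large_tip_a","clip_large_tip_b","card","card_edge","rail"):
        print(n,[(round(d["conf"],2),np.round(w(c,d["centre"]),0).tolist()) for d in spotter.spot_point(c,n)])
print(get_time_s(),get_tcp_rot())
E
```

```text
pics
side [[392.0, 0.0, 259.4], [0.0, 392.0, 200.0], [0.0, 0.0, 1.0]] [0.04222161 0.         0.         0.         0.        ] [[-0.986, -0.087, 0.141, 386.053], [-0.166, 0.535, -0.828, 698.021], [-0.004, -0.84, -0.542, 575.005], [0.0, 0.0, 0.0, 1.0]]
clip_large [(0.76, [386.0, 128.0, -1.0]), (0.72, [501.0, 133.0, 15.0]), (0.68, [512.0, 191.0, 0.0])]
clip_small [(0.96, [527.0, 245.0, 10.0])]
clip_large_grip [(0.85, [382.0, 125.0, 99.0]), (0.72, [498.0, 140.0, 113.0])]
clip_large_tip_a [(0.9, [506.0, 136.0, 17.0]), (0.88, [379.0, 118.0, -2.0]), (0.7, [496.0, 140.0, 14.0]), (0.55, [383.0, 128.0, 0.0])]
clip_large_tip_b [(0.9, [506.0, 136.0, 17.0]), (0.88, [379.0, 118.0, -2.0]), (0.7, [496.0, 140.0, 14.0]), (0.55, [383.0, 128.0, 0.0])]
card [(0.71, [549.0, -137.0, 3.0])]
card_edge [(0.86, [554.0, -138.0, 108.0])]
rail [(0.81, [512.0, 187.0, 0.0])]
top [[354.8, 0.0, 254.4], [0.0, 354.8, 196.3], [0.0, 0.0, 1.0]] [-0.0430567  0.         0.         0.         0.       ] [[0.026, -0.987, 0.159, 361.433], [-1.0, -0.023, 0.021, -30.922], [-0.017, -0.16, -0.987, 919.557], [0.0, 0.0, 0.0, 1.0]]
clip_large [(0.81, [380.0, 121.0, -2.0]), (0.59, [497.0, 134.0, 14.0]), (0.41, [549.0, -142.0, 1.0]), (0.34, [544.0, -136.0, 107.0])]
clip_small [(0.47, [526.0, 241.0, 16.0])]
clip_large_grip [(0.61, [496.0, 134.0, 14.0]), (0.59, [505.0, 137.0, 117.0]), (0.56, [383.0, 126.0, 102.0])]
clip_large_tip_a [(0.66, [501.0, 134.0, 17.0]), (0.61, [387.0, 126.0, -3.0]), (0.57, [382.0, 120.0, -4.0]), (0.54, [497.0, 135.0, 16.0])]
clip_large_tip_b [(0.66, [501.0, 134.0, 17.0]), (0.61, [387.0, 126.0, -3.0]), (0.57, [382.0, 120.0, -4.0]), (0.54, [497.0, 135.0, 16.0])]
card [(0.78, [549.0, -144.0, -0.0])]
card_edge [(0.89, [550.0, -133.0, 108.0])]
rail [(0.64, [509.0, 189.0, -2.0])]
0.9 [-3.14155992e+00 -1.44385609e-05  2.74176401e+00]
```

View pics/side0.png

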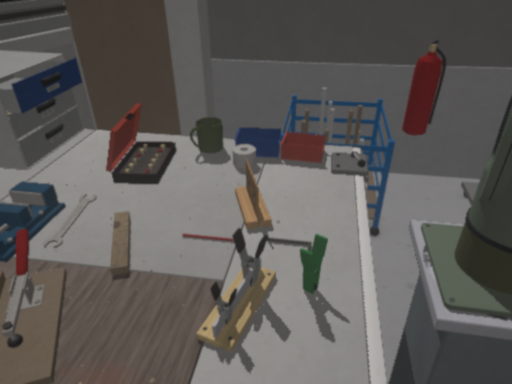

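View pics/top0.png

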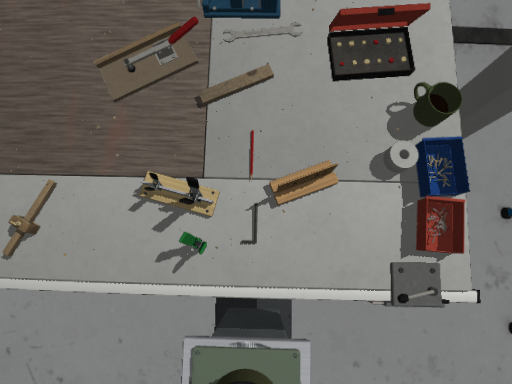

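The side view shows the large clip at about (250,255), the small one at (222,300), the green look-alike at (313,265) and the card at (252,195). In the top view they are at (193,190), (152,183), (193,242) and (305,180). Only one black-sleeved clip is the taller one on the rail: the one at world ≈(500,136). Next I'll fit the rail and card poses by silhouette and check the choice in a crop.

```bash
cat > fit.py <<'E'
from h import *
from scipy.optimize import minimize
def box(x,y,z0,z1): return np.array([[a*x/2,b*y/2,c] for a in(-1,1) for b in(-1,1) for c in(z0,z1)])
CARD=[box(64,170,0,22),box(4,150,22,110)]; RAIL=[box(70,200,0,15),box(6,190,15,45)]
def proj(c,P):
    p=cams.camera_params(c); T=np.linalg.inv(np.array(p["extrinsics"]))
    return cv2.projectPoints(np.float64(P),cv2.Rodrigues(T[:3,:3])[0],T[:3,3],np.array(p["mtx"]),np.array(p["dist"]))[0][:,0]
def place(P,q):
    c,s=np.cos(q[2]),np.sin(q[2]); return P@np.array([[c,-s,0],[s,c,0],[0,0,1]]).T+[q[0],q[1],0]
def sil(c,B,q):
    m=np.zeros((384*4,512*4),np.uint8)
    for b in B: cv2.fillConvexPoly(m,cv2.convexHull(np.int32(np.round((proj(c,place(b,q))+.5)*4*16-8)).reshape(-1,1,2)),1,shift=4)
    return cv2.resize(m.astype(np.float32),(512,384),interpolation=cv2.INTER_AREA)
def fit(B,q0,masks,ign):
    def cost(d,cs=("side","top")):
        q=np.array(q0)+np.array(d)*[1,1,.01]
        return sum((np.abs(sil(c,B,q)-masks[c])*~ign[c]).sum()/masks[c].sum() for c in cs)
    out=[]
    for cs in(("side","top"),("side",),("top",)):
        r=min((minimize(cost,[0,0,k],args=(cs,),method="Nelder-Mead",options=dict(initial_simplex=np.array([[0,0,k],[8,0,k],[0,8,k],[0,0,k+12]]),xatol=.05,fatol=1e-4)) for k in(-10,10)),key=lambda r:r.fun)
        out.append((np.array(q0)+r.x*[1,1,.01],r.fun))
    return out
E
python3 - <<'E'
from fit import *
M={};
for n in("card","rail","clip_large","clip_small"):
    M[n]={}
    for c in("side","top"):
        cams.read_camera(c); L=spotter.trace(c,n); M[n][c]=[d["region"] for d in L]
        print(n,c,[(round(d["conf"],2),int(d["region"].sum()),np.round(np.argwhere(d["region"]).mean(0)[::-1]).tolist()) for d in L])
ign={c:cv2.dilate(np.any(M["clip_large"][c]+M["clip_small"][c],axis=0).astype(np.uint8),np.ones((3,3)))>0 for c in("side","top")}
no={c:np.zeros((384,512),bool) for c in ign}
np.save("ign.npy",ign,allow_pickle=True)
for n,B,q0,i in(("card",CARD,[552,-137,-.3],no),("rail",RAIL,[511,188,-.25],ign)):
    m={c:M[n][c][0].astype(float) for c in ign}
    for q,f in fit(B,q0,m,i): print(n,np.round(q,3),round(f,3))
im=cv2.imread("pics/side0.png")[215:355,190:340]; cv2.imwrite("pics/crop.png",cv2.resize(im,None,fx=4,fy=4,interpolation=cv2.INTER_CUBIC))
E
```

```text
card side []
card top [(0.7, 1597, [303.0, 183.0])]
rail side [(0.96, 2831, [236.0, 309.0]), (0.63, 462, [223.0, 301.0])]
rail top [(0.63, 1663, [180.0, 194.0])]
clip_large side [(0.82, 917, [313.0, 264.0]), (0.81, 677, [249.0, 254.0])]
clip_large top [(0.83, 304, [193.0, 242.0]), (0.72, 348, [192.0, 192.0])]
clip_small side [(0.82, 487, [224.0, 301.0]), (0.72, 728, [248.0, 256.0])]
clip_small top [(0.54, 116, [154.0, 182.0])]Traceback (most recent call last):
  File "<stdin>", line 12, in <module>
IndexError: list index out of range
```

```bash
cat > run.py <<'E'
from fit import *
M={}
def get(n,c):
    for _ in range(4):
        cams.read_camera(c); L=spotter.trace(c,n)
        if L: return [d["region"] for d in L]
for n in("card","rail","clip_large","clip_small"): M[n]={c:get(n,c) for c in("side","top")}
ign={c:cv2.dilate(np.any(M["clip_large"][c]+M["clip_small"][c],axis=0).astype(np.uint8),np.ones((3,3)))>0 for c in("side","top")}
no={c:np.zeros((384,512),bool) for c in ign}
im={c:cams.read_camera(c) for c in ign}
for n,B,q0,i in(("card",CARD,[552,-137,-.3],no),("rail",RAIL,[511,188,-.25],ign)):
    m={c:M[n][c][0].astype(float) for c in ign}
    R=fit(B,q0,m,i)
    for q,f in R: print(n,np.round(q,3),round(f,3))
    for c in ign: cv2.drawContours(im[c],cv2.findContours((sil(c,B,R[0][0])>.5).astype(np.uint8),0,1)[0],-1,(255,0,255),1)
s=cv2.resize(im["side"][150:350,180:340],None,fx=3,fy=3); t=cv2.resize(im["top"][140:240,130:350],None,fx=2.0,fy=2.0)
o=np.zeros((600,800,3),np.uint8); o[:,:480]=s; o[:160*1+40,480:]=t[:200,:320]; o[300:500,480:]=t[:200,120:]; cv2.imwrite("pics/crop.png",o)
print(get_time_s())
E
python3 run.py
```

```text
card [ 5.48450e+02 -1.35889e+02  3.74000e-01] 0.157
card [ 5.48474e+02 -1.34436e+02  3.69000e-01] 0.06
card [ 5.48365e+02 -1.38453e+02  3.79000e-01] 0.077Traceback (most recent call last):
  File "run.py", line 13, in <module>
    R=fit(B,q0,m,i)
  File "fit.py", line 20, in fit
    r=min((minimize(cost,[0,0,k],args=(cs,),method="Nelder-Mead",options=dict(initial_simplex=np.array([[0,0,k],[8,0,k],[0,8,k],[0,0,k+12]]),xatol=.05,fatol=1e-4)) for k in(-10,10)),key=lambda r:r.fun)
  File "fit.py", line 20, in <genexpr>
    r=min((minimize(cost,[0,0,k],args=(cs,),method="Nelder-Mead",options=dict(initial_simplex=np.array([[0,0,k],[8,0,k],[0,8,k],[0,0,k+12]]),xatol=.05,fatol=1e-4)) for k in(-10,10)),key=lambda r:r.fun)
           ~~~~~~~~^^^^^^^^^^^^^^^^^^^^^^^^^^^^^^^^^^^^^^^^^^^^^^^^^^^^^^^^^^^^^^^^^^^^^^^^^^^^^^^^^^^^^^^^^^^^^^^^^^^^^^^^^^^^^^^^^^^^^^^^^^^^^^^^^^^^^^^^^^^^^^^^
    res = _minimize_neldermead(fun, x0, args, callback, bounds=bounds,
                               **options)
    fxcc = func(xcc)
    fx = function(np.copy(x), *(wrapper_args + args))
  File "fit.py", line 17, in cost
    return sum((np.abs(sil(c,B,q)-masks[c])*~ign[c]).sum()/masks[c].sum() for c in cs)
  File "fit.py", line 17, in <genexpr>
    return sum((np.abs(sil(c,B,q)-masks[c])*~ign[c]).sum()/masks[c].sum() for c in cs)
                       ~~~^^^^^^^
  File "fit.py", line 12, in sil
    for b in B: cv2.fillConvexPoly(m,cv2.convexHull(np.int32(np.round((proj(c,place(b,q))+.5)*4*16-8)).reshape(-1,1,2)),1,shift=4)
                                                                       ~~~~^^^^^^^^^^^^^^
  File "fit.py", line 6, in proj
    p=cams.camera_params(c); T=np.linalg.inv(np.array(p["extrinsics"]))
ValueError: time passes only in moves, steps and waits
```

```bash
sleep 1
sed -i 's/^def proj/CP={c:cams.camera_params(c) for c in("side","top")}\ndef proj/; s/p=cams.camera_params(c); T/p=CP[c]; T/' fit.py; python3 run.py
```

```text
card [ 5.48732e+02 -1.38315e+02  3.76000e-01] 0.13
card [ 5.48268e+02 -1.35726e+02  3.76000e-01] 0.057
card [ 5.48127e+02 -1.39221e+02  3.78000e-01] 0.049
rail [ 5.12897e+02  1.85988e+02 -2.36000e-01] 0.097
rail [ 5.13504e+02  1.86027e+02 -2.37000e-01] 0.091
rail [ 5.11002e+02  1.85710e+02 -2.32000e-01] 0.001
3.5
```

View pics/crop.png

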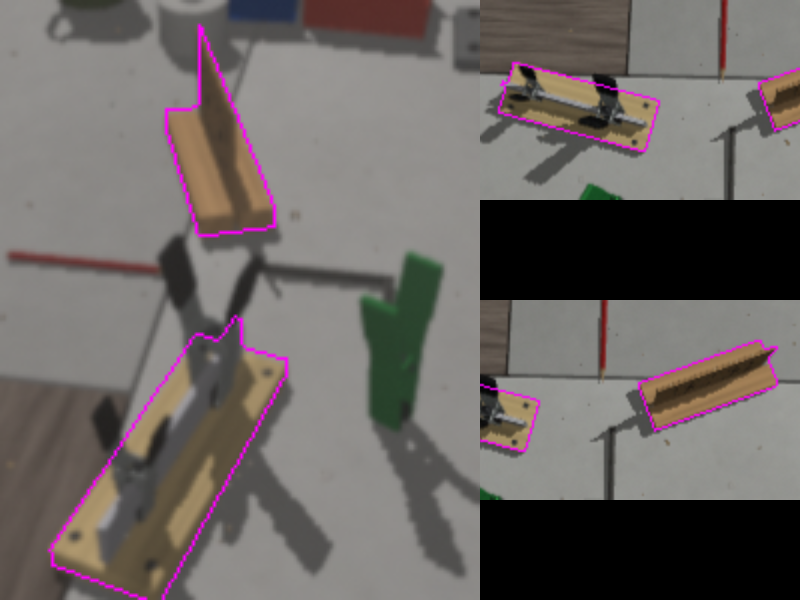

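The outlines fit the rail and card in both views. The crop shows the large black-sleeved clip at (210,290), the small clip at (130,430) and the green decoy at (400,340), so the choice stands. Large clip base is at ≈(501,137).

```bash
python3 - <<'E'
from h import *
P=[501,137.2]; O=[np.pi,0,1.335]
for xyz,o in(([*P,400],O),([*P,270],O),([549,-138,460],[np.pi,0,1.947]),([549,-138,340],[np.pi,0,1.947])):
    print(np.round(planner.solve_ik(xyz,o),2))
grip(85,50); arm.goto([*P,400],O); print(get_time_s(),get_contact_force())
print(arm.line_to([*P,270],vel=120,contact_N=15),get_position(),get_contact_force())
grip(15,60); arm.pause(.3)
print(get_width(),get_grasp_force(),get_contact_force(),get_time_s())
im=cams.read_camera("side")[180:330,170:350]; cv2.imwrite("pics/g.png",cv2.resize(im,None,fx=3.5,fy=3.5))
E
```

```text
[-0.47  0.65  0.27  1.7  -0.22  0.83 -0.35]
[-0.41  0.84  0.16  1.83 -0.26  0.48 -0.31]
[ 0.11  0.64  0.15  1.43 -0.1   1.08  0.66]
[ 0.19  0.78 -0.01  1.6   0.01  0.76  0.56]
5.4667 [ 0.06208549 -0.23929075  0.16345399]
False [501.11384391 137.2531416  270.54312909] [ 0.05936736 -0.29929452  0.37179082]
28.64336651888648 56.05312861560378 [-12.77017426   1.58146447  31.41682   ] 7.6
```

View pics/g.png

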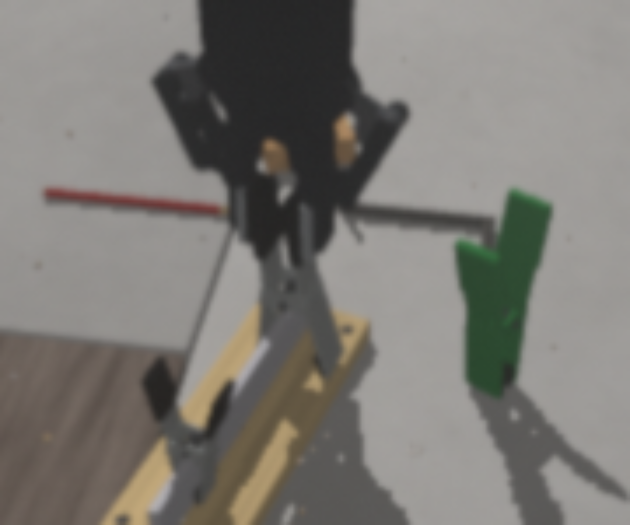

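The picture shows the clip squeezed wide open, with the fingers at (280,220) and the jaws clear of the fence at about (320,350). Width is 28.6 mm, which is at the stop. Next: lift and carry.

```bash
python3 - <<'E'
from h import *
P=[501,137.2]
arm.line_to([*P,285],vel=40); print(get_contact_force(),get_width())
arm.line_to([*P,460],vel=150)
print(get_contact_force(),get_width(),get_grasp_force())
arm.line_to([549,-138,460],[np.pi,0,1.947],vel=150)
arm.pause(.3); print(get_position(),get_width(),get_grasp_force(),get_time_s())
for c in("side","top"):
    im=cams.read_camera(c); cv2.imwrite(f"pics/{c}2.png",im)
    for n in("clip_large","clip_large_grip","clip_large_tip_a"):
        print(c,n,[(round(d["conf"],2),np.round(w(c,d["centre"]),0).tolist()) for d in spotter.spot_point(c,n)])
im=cv2.imread("pics/side2.png")[60:230,170:340]; cv2.imwrite("pics/s2c.png",cv2.resize(im,None,fx=3.5,fy=3.5))
E
```

```text
[ 0.08978602  0.80285293 -0.18827903] 26.157359279293463
[-0.14780448  0.15787871 -0.48541639] 26.00206718744276 63.33524465560913
[ 549.00189964 -137.85067699  460.0425777 ] 25.959795653874917 63.33401441574097 11.8
side clip_large [(0.67, [384.0, 125.0, -0.0]), (0.6, [563.0, -135.0, 203.0])]
side clip_large_grip [(0.97, [535.0, -141.0, 297.0]), (0.77, [382.0, 126.0, 100.0])]
side clip_large_tip_a [(0.87, [382.0, 129.0, -2.0]), (0.71, [535.0, -144.0, 201.0]), (0.67, [565.0, -135.0, 200.0]), (0.55, [381.0, 121.0, -1.0])]
top clip_large [(0.47, [382.0, 119.0, -7.0])]
top clip_large_grip [(0.83, [388.0, 130.0, 102.0])]
top clip_large_tip_a [(0.52, [386.0, 126.0, 2.0]), (0.44, [384.0, 120.0, -0.0])]
```

View pics/s2c.png

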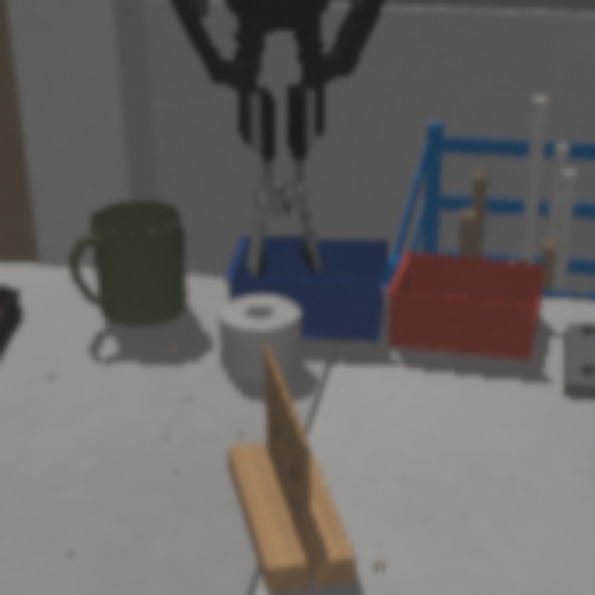

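Clip in the fingers, tips at crop (256,273) and (313,270), about 31 mm apart at z≈201 and centred near (550,-139). The card is below at (285,420). I'll descend to just above the edge and look again.

```bash
python3 - <<'E'
from fit import *
print(proj("side",[[549-14.5,-138-5.5,203],[549+14.5,-138+5.5,203]]).round(1).tolist())
arm.line_to([549,-138,388],vel=80); arm.pause(.2)
print(get_position(),get_width(),get_time_s())
for k in range(2):
  for c in("side","top"):
    im=cams.read_camera(c)
    for n in("clip_large_tip_a","card_edge"):
        print(c,n,[(round(d["conf"],2),np.round(w(c,d["centre"]),0).tolist()) for d in spotter.spot_point(c,n)])
im=cams.read_camera("side")[120:240,200:320]; cv2.imwrite("pics/s3.png",cv2.resize(im,None,fx=5,fy=5,interpolation=cv2.INTER_CUBIC))
E
```

```text
[[257.0, 135.7], [243.9, 136.8]]
[ 549.01750502 -138.02531344  388.28085194] 26.610922020897757 13.45
side clip_large_tip_a [(0.85, [566.0, -135.0, 130.0]), (0.78, [534.0, -143.0, 130.0]), (0.78, [382.0, 126.0, 1.0]), (0.68, [380.0, 120.0, 1.0])]
side card_edge [(0.84, [554.0, -139.0, 108.0])]
top clip_large_tip_a [(0.76, [384.0, 127.0, 3.0]), (0.71, [523.0, 242.0, 14.0]), (0.53, [382.0, 121.0, -1.0])]
top card_edge []
side clip_large_tip_a [(0.81, [565.0, -129.0, 132.0]), (0.77, [533.0, -145.0, 131.0]), (0.56, [384.0, 127.0, -3.0]), (0.56, [380.0, 119.0, 3.0])]
side card_edge [(0.66, [553.0, -139.0, 110.0]), (0.17, [534.0, -143.0, 131.0])]
top clip_large_tip_a [(0.7, [384.0, 127.0, -1.0]), (0.38, [383.0, 120.0, -1.0])]
top card_edge []
```

View pics/s3.png

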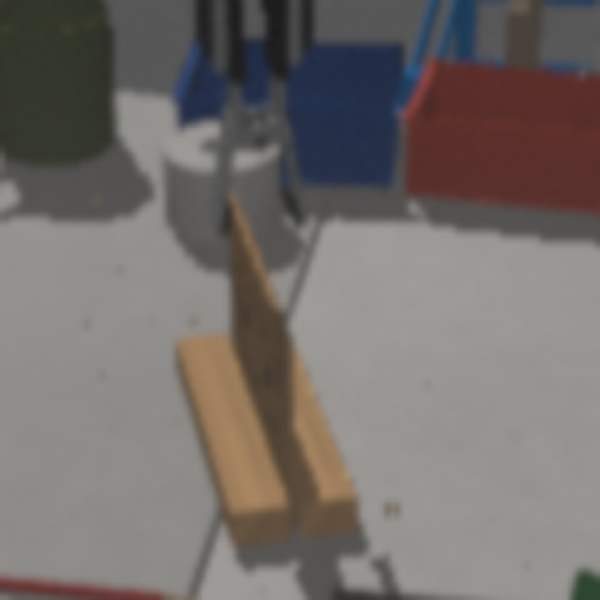

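The tips at (228,225) and (290,220) in the crop straddle the card's mid-plane, which has its far corner at (232,200). Spotter puts their centre at (549.5,-138,131). Lowering with a contact guard.

```bash
python3 - <<'E'
from fit import *
print(arm.line_to([550.3,-138,343],vel=30,contact_N=4)); arm.pause(.5)
print(get_position(),get_contact_force(),get_torque(),get_width(),get_grasp_force(),get_time_s())
for k in range(2):
  for c in("side","top"):
    im=cams.read_camera(c)
    for n in("clip_large_tip_a","card_edge","clip_large_grip","card","clip_small"):
        print(c,n,[(round(d["conf"],2),np.round(w(c,d["centre"]),0).tolist()) for d in spotter.spot_point(c,n)])
im=cams.read_camera("side")[120:240,200:320]; cv2.imwrite("pics/s4.png",cv2.resize(im,None,fx=5,fy=5,interpolation=cv2.INTER_CUBIC))
E
```

```text
False
[ 550.30558923 -137.99645039  342.99822964] [-0.46777361 -0.27327634 -1.9457598 ] [-0.01362087  0.01096555  0.01658886] 26.441852600284843 63.334107398986816 16.25
side clip_large_tip_a [(0.97, [385.0, 127.0, -0.0]), (0.75, [380.0, 122.0, 1.0]), (0.68, [566.0, -133.0, 85.0]), (0.63, [534.0, -145.0, 84.0])]
side card_edge [(0.88, [552.0, -138.0, 111.0])]
side clip_large_grip [(0.9, [538.0, -146.0, 183.0]), (0.72, [381.0, 125.0, 102.0])]
side card [(0.79, [549.0, -137.0, 1.0])]
side clip_small [(0.73, [527.0, 244.0, 11.0])]
top clip_large_tip_a [(0.63, [383.0, 128.0, 1.0]), (0.57, [383.0, 120.0, -4.0])]
top card_edge []
top clip_large_grip [(0.82, [385.0, 129.0, 101.0])]
top card []
top clip_small [(0.44, [525.0, 242.0, 14.0])]
side clip_large_tip_a [(0.96, [384.0, 128.0, 1.0]), (0.95, [381.0, 117.0, 0.0]), (0.76, [566.0, -133.0, 86.0]), (0.45, [534.0, -144.0, 85.0])]
side card_edge [(0.67, [552.0, -138.0, 108.0])]
side clip_large_grip [(0.96, [382.0, 129.0, 100.0]), (0.94, [538.0, -141.0, 180.0])]
side card [(0.82, [550.0, -135.0, 2.0]), (0.34, [564.0, -135.0, 86.0])]
side clip_small [(0.93, [527.0, 243.0, 11.0])]
top clip_large_tip_a [(0.55, [385.0, 127.0, -0.0]), (0.46, [380.0, 120.0, -0.0])]
top card_edge []
top clip_large_grip [(0.5, [387.0, 126.0, 102.0])]
top card []
top clip_small [(0.7, [527.0, 241.0, 14.0])]
```

View pics/s4.png

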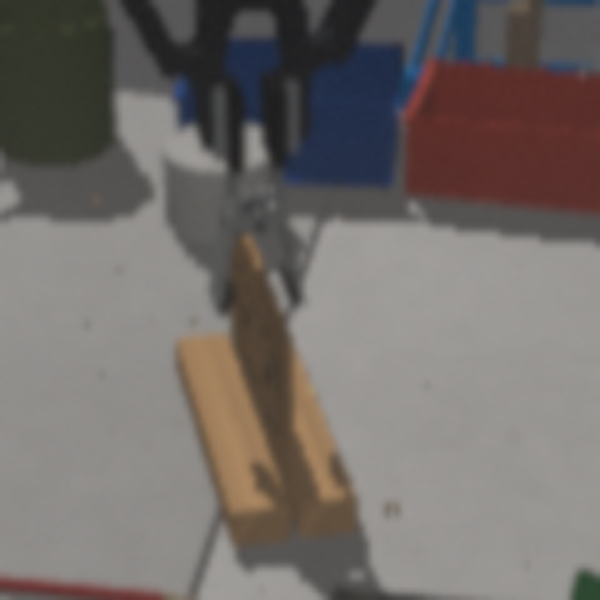

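The jaw tips at (222,305) and (297,300) in the crop sit either side of the card at z≈85, about 24 mm below the edge. A quick ±3 mm wiggle across the card will show whether anything touches, then I hand in.

```bash
python3 - <<'E'
from h import *
u=np.array([np.cos(.376),np.sin(.376),0]); p0=np.array([550.3,-138,343])
for s in(0,3,-3,-.8):
    arm.line_to(p0+s*u,vel=15); arm.pause(.4); F=get_contact_force(); print(s,np.round(F,2),round(F@u,2))
print(get_time_s(),get_width(),get_grasp_force())
E
```

```text
0 [ 0.95 -1.11 -1.51] 0.47
3 [ 0.33 -1.17 -1.08] -0.12
-3 [ 0.43  0.27 -0.67] 0.49
-0.8 [-0.76 -0.45 -1.11] -0.87
20.55 26.0621727369564 63.33318829536438
```

Only sensor noise and no trend with offset, so nothing is touching.

```bash
python3 -c "
from h import *
print(ticket.finish_job())"
```

```text
the job is handed in; nothing more can be done
None
```

I handed the job in at about 20.6 s on the robot clock: the large clip is held squeezed open over the middle of the card, jaw tips about 24 mm below its edge and about 15 mm either side; a ±3 mm wiggle showed no contact, the small clip and card read as unmoved, and no verdict was returned.

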